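Stand the tall flask up against the drinks crate

TASK

Two steel flasks lie on their sides in front of the wooden drinks crate on the buffet table. Slide the longer flask along the table until its bare base butts against the side of the crate, then raise its black-capped end so that the foot stays down on the table by the crate, and leave the flask standing upright, cap on top, close beside the crate. Leave the shorter flask where it lies.

Things in the scene. Friction and masses are not known exactly. Their poses are not given: they have to be found in the camera images.
- flask_mid (a point): Centre of the longer flask: steel cylinder, 54 mm diameter, 220 mm long, full, 0.55 to 0.85 kg, same-width black cap on its last 45 mm. Starts lying (point 27 mm up), base 20 to 65 mm from the crate. x axis: along the flask from base to cap (base face at -110 mm, cap end at +110 mm). It can roll; pinched lightly (20 to 40 N) it pivots between the pads; a harder grip may hold it rigid.
- flask_base (a point): Centre of the longer flask's flat base face (54 mm across); same axes as flask_mid. It lies 27 mm up while the flask lies, and at table height when the flask stands.
- crate_stop (a point): Middle of the lower edge of the crate side facing the flasks: a flat upright wooden wall 300 mm wide, 110 mm high, fixed on the table. x runs level along the wall (wall from -150 to 150 mm), y points level out of the wall towards the flasks, z up; the outer face is at y = 0. Behind it the crate is 160 mm deep, with bottles 162 mm high, over 80 mm behind the face.
- short_mid (a point): Centre of the shorter flask, a bystander: same steel, black cap and 54 mm diameter but only 130 mm long. It lies beside the longer flask, about 120 mm away axis to axis, on either side; this point is 27 mm up, x axis along it towards its cap. It rolls easily if touched.
There are look-alikes about, which are no part of the job. What is shaped like the part that bears flask_mid but blue or green is not meant.

How it is judged:
By the outcome, as a careful person would: the job done as asked, in the order asked, and still so for the second after the job is handed in, with the robot touching nothing.
It also fails if it takes over 45 s, if anything falls off the work surface, if the arm or the gripper's body presses on something with over 40 N, if the wrist force passes 120 N, or if a joint passes its speed limit or range.

ROBOT

A 7-joint arm with a two-finger parallel gripper is mounted at the origin on the work surface. World frame = base frame: x ahead of the robot, y to its left, z up, the work surface at z = 0. Lengths are in m, angles in rad, forces in N, time in s.
With the tool pointing down it reaches from about 0.425 to 1.025 m from the base axis. Payload 9.4 kg.
Tool frame: the origin (TCP) lies at the very end of the fingers, on their centre line; the grasp point (between the pads) lies 19 mm behind it (grip_depth is the distance from the TCP to the grasp point, in m); z points along the fingers, y is the line along which they close (so a half turn about z gives the same grasp; the last joint's range is limited). The gripper opens to 85 mm and grips with 20 to 120 N. Pads are 22 mm wide; open, the fingers measure 114 mm over their backs; the gripper's body (76 mm by 85 mm) begins 54 mm behind the grasp point. The pads swing forward as they close: fully open they stand 13 mm farther back than shut.
Start: joints at [1.077, 0.599, -0.003, 1.599, 0.002, 0.943, -0.08], TCP at [0.293, -0.663, 0.208] pointing down, gripper open.
Joint ranges: [-2.57, 2.57], [-0.35, 1.97], [-1.29, 1.29], [0.11, 2.56], [-1.05, 4.19], [0.11, 1.86], [-2.63, 2.63]. Speed limits (rad/s): [2.22, 2.22, 3.01, 3.01, 3.14, 3.14, 3.14].

INTERFACE

Orientations are given as a unit quaternion [w, x, y, z].
In Python, from cell import observe, capture, camera_model, close_job, trace, grip_depth gives the robot as it stands.
- The arm moves only by the tool send_rows, never from a script. Its argument "motion" is a list of rows, each an object with "claw": the opening, from 0 (shut) to 1 (fully open); "translation": the shift along the world's x, y, z normalised to -1 to 1, where 1 is 0.02 m, a list of three; "spin": the turn about the world's z normalised to -1 to 1, where 1 is 0.1 rad. A call has 1 to 8 rows; each row shifts and turns the commanded pose from where the row before left it; what a row does not reach is not made up. A row lasts 1/12 s, in which the tool goes at most 41.7 mm and 7.16 degrees, less where a joint would pass 70% of its speed; a pose out of reach is approached as far as the arm can. A call with a number of a shift or a turn outside -1 to 1 is refused whole. A call with a gripper value outside its range is refused whole. The fingers move at their own pace and stop on an object; "newtons" is the grip in N (left out, the last holds). Time passes only in rows, so rows that do not move let the fingers close. It gives the time, the measured TCP pose, the force, the opening and the grip force at its end, in the units of the state.
- observe(): the state, without advancing time (a new reading comes with each control period).
- capture(name): name is "scene" or "side" or "wrist"; returns (picture, depth): 384x512x3 uint8, red, green, blue; 384x512 float32, m along the optical axis (not along the pixel's ray), 0 where there is no reading.
- camera_model(name): a dict with "fov_y" (degrees; the focal length in pixels is half the picture's height over the tangent of half this angle, whatever the lens; pixels are square), "cx", "cy" (the principal point, pixels), "extrinsics" (4x4, takes a point from camera to world coordinates); the wrist camera has in their place "hand_eye" (4x4, takes a point from camera to tool coordinates, whose origin is the TCP and whose axes are the flange's). Camera axes: x right, y up, looking along -z (the intrinsics and any distortion apply to the point x, -y, -z); pixel columns grow to the right and rows downward; lengths in m; the calibration is good to about 2 mm. A picture is of the moment at which its call begins: read the wrist's pose just before it. camera_model takes no time and is no camera call.
- close_job(): hands the job in; it is judged then, once.
Trained networks look in the newest picture that a camera, given by its name, has taken for a name from the list of things; names that differ only in an ending like _2 or _b are one class to them, and where a whole thing is asked for, a point or a joint stands for the part that bears it (a point fixed in the world has none). Each returns a list of dicts, best first, with "confidence" (0 to 1); they miss things now and then, are a little off and sometimes report something else, mostly with a low value. They report only what shows in the picture. A call takes as long as a camera call. They do not tell look-alikes from the thing itself.
- trace(camera, label): "mask" (384x512 bool, what is visible of it) and "rect" ([left, top, width, height] in pixels, round what is visible of it).
The state is a dict: "time": time; "joints": joint angles; "qvel": joint speeds; "joint_efforts": joint torques, N m; "tool_pos": TCP position; "tcp_rot": TCP orientation; "wrist_force": force on the tool from outside, world axes, zero at the start; "moment": the same for the moment, N m; "width": opening from 0.0 (shut) to 1.0 (fully open); "finger_force": force on a finger pad.
Only numpy, scipy, OpenCV 4.12 (cv2) and the standard library are available. Lean on these libraries where they do the work, as an engineer would, in place of code of your own. Each camera call takes 0.05 s, during which the arm holds its last target. There are 200 camera calls.

## Working session

There is one attempt and no reset: what is moved stays moved. The work goes in short steps, Python scripts to look and compute and a tool call to move; the robot and the scene stay as the last step left them, time stands still between calls to the robot, and variables do not carry over. Pictures are saved under pics/ and viewed, at most 10 in all, crops included, and the job is handed in when it is done.

Besides the shell and the picture viewer there is one more tool, called after ">>>" by a JSON object that holds its "method" and its "body". send_rows: Moves the arm, as the interface text tells. Its arguments: {"type":"object","properties":{"motion":{"type":"array"},"newtons":{"type":"number"}},"required":["motion"]}

```bash
mkdir -p pics; ls; python3 - <<'E'
from cell import *
import cv2, numpy as np
print(observe(), grip_depth)
out=[]
for c in("scene","side"):
    p,d=capture(c); out.append(p)
    print(c,camera_model(c))
    for l in("flask_mid","short_mid"):
        for r in trace(c,l)[:4]: print(c,l,r["confidence"],r["rect"])
    cv2.imwrite(f"pics/{c}0.png",p[...,::-1])
print(camera_model("wrist"))
E
```

```text
pics
{'time': 0.0, 'joints': array([ 1.07733206,  0.60014485, -0.0025534 ,  1.60014359,  0.00181959,
        0.94288799, -0.07983408]), 'qvel': array([-0.00012932, -0.00125831,  0.00045055, -0.00146011,  0.00200327,
        0.00065515, -0.00211578]), 'joint_efforts': array([-4.41793609e-04, -7.76456022e+01,  1.56465668e+00, -2.58011323e+01,
        1.24431614e-02,  8.87841044e-03, -1.68526577e-05]), 'tool_pos': array([ 0.29325684, -0.66248051,  0.20699769]), 'tcp_rot': array([-7.54041932e-04,  9.78362001e-01,  2.06898936e-01, -2.38572441e-04]), 'wrist_force': array([-0.2664081 , -0.26155766, -0.20818536]), 'moment': array([-0.04032814,  0.01158891,  0.00494491]), 'finger_force': 0.0, 'width': 0.9979195285871278} 0.0187
scene {'fov_y': 53.95631720309549, 'cx': 257.3366614206376, 'cy': 190.66293549410724, 'extrinsics': array([[-0.70780232, -0.4926003 ,  0.50632086,  0.86969594],
       [ 0.70612014, -0.51391837,  0.48711628,  0.21326944],
       [ 0.02025396,  0.70230539,  0.71158761,  0.66230348],
       [ 0.        ,  0.        ,  0.        ,  1.        ]])}
scene flask_mid 0.94 [138
[... 529 characters left out ...]
 [ 0.00000000e+00,  0.00000000e+00,  0.00000000e+00,
         1.00000000e+00]])}
side flask_mid 0.87 [115.2, 217.7, 82.9, 82.0]
side flask_mid 0.77 [324.4, 205.8, 45.4, 29.9]
side flask_mid 0.75 [256.6, 131.4, 52.0, 36.9]
side short_mid 0.97 [95.1, 208.4, 52.1, 51.8]
{'fov_y': 70.24477512046367, 'cx': 259.5608291272605, 'cy': 191.1283903752129, 'hand_eye': array([[ 7.13003342e-04,  9.50419987e-01,  3.10968390e-01,
         7.99956973e-02],
       [ 9.99999739e-01, -6.40113654e-04, -3.36453309e-04,
         9.33436608e-05],
       [-1.20716837e-04,  3.10968548e-01, -9.50420195e-01,
        -1.66460436e-01],
       [ 0.00000000e+00,  0.00000000e+00,  0.00000000e+00,
         1.00000000e+00]])}
```

View pics/scene0.png

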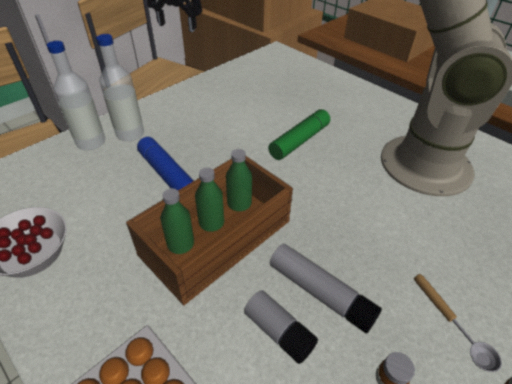

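View pics/side0.png

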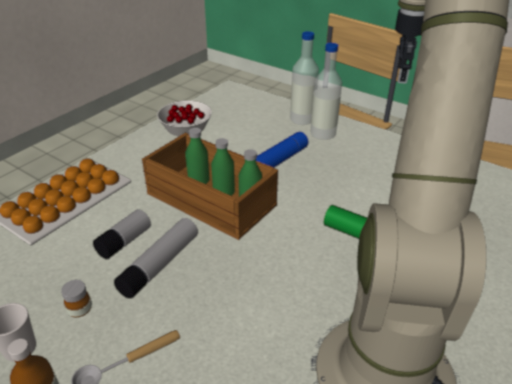

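The scene picture shows the long steel flask from (280,255), its base near the crate, to its cap at (370,315). The short flask is at (280,325) and the crate wall runs from (185,300) to (292,200). The blue and green cylinders are look-alikes. Next I'll measure these from depth.

```bash
cat > h.py <<'E'
from cell import *
import numpy as np, cv2
def cloud(c,d,X=None):
    m=camera_model(c); f=192/np.tan(np.radians(m["fov_y"]/2))
    v,u=np.mgrid[:384,:512]
    P=np.stack([(u-m["cx"])/f*d,-(v-m["cy"])/f*d,-d],-1)
    X=m["extrinsics"] if X is None else X
    W=P@X[:3,:3].T+X[:3,3]; W[d<=0]=np.nan
    return W
def rectify(p): # returns level axis fit of lying cylinder points
    xy=p[:,:2]; c=np.median(xy,0)
    _,_,vt=np.linalg.svd(xy-xy.mean(0)); a=vt[0]
    s=(xy-c)@a; return c,a,np.percentile(s,[1,99])
E
python3 - <<'E'
from h import *
for c in("scene","side"):
    p,d=capture(c); W=cloud(c,d)
    t=W[(np.abs(W[...,2])<.012)&(W[...,0]>.2)&(np.hypot(W[...,0],W[...,1])<1)]; print(c,"table z",np.median(t[:,2]))
    for l in("flask_mid","short_mid"):
        for r in trace(c,l):
            m=r["mask"]; hsv=cv2.cvtColor(p,cv2.COLOR_RGB2HSV)
            sat=np.median(hsv[...,1][m])
            if sat>90: continue
            m=cv2.erode(m.astype(np.uint8),np.ones((3,3)))>0
            q=W[m&np.isfinite(W[...,0])]; q=q[(q[:,2]>.004)&(q[:,2]<.07)]
            top=q[q[:,2]>np.percentile(q[:,2],97)-.006]
            cc,a,s=rectify(top); s2=np.percentile((q[:,:2]-cc)@a,[1,99])
            e=[(cc+a*k).round(4) for k in s2]
            dark=top[:,:2]; g=p[...,0][m]
            print(c,l,r["confidence"],sat,"ends",e,"len",np.ptp(s2),"ang",np.degrees(np.arctan2(a[1],a[0])),"zmax",np.percentile(q[:,2],98))
    # crate wall: orange-brown pixels
    if c=="scene":
        poly=np.zeros((384,512),np.uint8); cv2.fillPoly(poly,[np.array([[190,275],[285,195],[288,208],[190,286]])],1)
        q=W[(poly>0)&np.isfinite(W[...,0])]; 
        for _ in range(4):
            m0=q.mean(0); _,_,vt=np.linalg.svd(q-m0); n=vt[2]; r=np.abs((q-m0)@n); q=q[r<max(.003,np.median(r)*3)]
        print("wall",m0,n,np.median(r),len(q))
        h=n[:2]/np.hypot(*n[:2]); h=h*np.sign(h@-m0[:2]) 
        t=np.array([-h[1],h[0]])
        # extents
        ok=np.isfinite(W[...,0])&(np.abs((W[...,:2]-m0[:2])@h)<.006)&(W[...,2]>.02)&(W[...,2]<.105)
        ss=((W[...,:2]-m0[:2])@t)[ok]; ss=ss[np.abs(ss)<.25]; print("ext",np.percentile(ss,[1,99]),"h",h,"ang",np.degrees(np.arctan2(h[1],h[0])), "ztop",np.percentile(W[...,2][ok],99))
E
```

```text
scene table z -0.0004130152821214539
scene flask_mid 0.79 11.0 ends [array([ 0.5185, -0.0587]), array([0.5007, 0.1502])] len 0.20965835045524872 ang 94.87959668993626 zmax 0.054279230161742416
scene short_mid 0.94 12.0 ends [array([ 0.6259, -0.0208]), array([0.6238, 0.1048])] len 0.1256484363434422 ang 90.93101173094497 zmax 0.05442919064756318
wall [ 0.56143309 -0.12108549  0.06916586] [ 3.06638999e-04  9.99994209e-01 -3.38949142e-03] 0.0003974837584801386 1379
ext [-0.15277085  0.14181336] h [3.06640761e-04 9.99999953e-01] ang 89.98243077831108 ztop 0.1043187080674621
side table z -0.0005861617499222649
side flask_mid 0.94 8.0 ends [array([ 0.5104, -0.0593]), array([0.4923, 0.1525])] len 0.212566640680386 ang 94.88821361536179 zmax 0.054289564853482464
side short_mid 0.7 10.0 ends [array([ 0.6184, -0.0193]), array([0.6144, 0.1049])] len 0.1242764430793741 ang 91.82743926461778 zmax 0.054294898492944436
```

```bash
python3 - <<'E'
from h import *
p,d=capture("scene"); W=cloud("scene",d)
for u,v in((78,100),(120,95),(60,50),(107,40),(165,160),(300,135)): print(u,v,W[v,u].round(3))
# highest things in region of travel
q=W[np.isfinite(W[...,0])]; k=(q[:,0]>.2)&(q[:,0]<.8)&(q[:,1]>-.6)&(q[:,1]<.2)&(q[:,2]<.6)
print(np.percentile(q[k][:,2],[99,99.9,100]))
E
```

```text
78 100 [ 0.604 -0.661  0.152]
120 95 [ 0.513 -0.622  0.146]
60 50 [ 0.597 -0.681  0.27 ]
107 40 [ 0.499 -0.644  0.276]
165 160 [ 0.525 -0.436  0.053]
300 135 [ 0.198 -0.279  0.045]
[0.14341102 0.29988706 0.32691735]
```

>>> {"method": "send_rows", "body": {"motion": [{"claw": 1,"translation": [0,0,1],"spin": 0},{"claw": 1,"translation": [0,0,1],"spin": 0},{"claw": 1,"translation": [0,0,1],"spin": 0},{"claw": 1,"translation": [0,0,1],"spin": 0},{"claw": 1,"translation": [0,0,1],"spin": 0},{"claw": 1,"translation": [0,0,1],"spin": 0}]}}

```text
time: 1.15
tool_pos: [0.2934, -0.6628, 0.329]
tcp_rot: [0.0, 0.978, 0.207, -0.0]
wrist_force: [0.2, -0.2, -0.1]
width: 0.998
finger_force: 0.0
```

>>> {"method": "send_rows", "body": {"motion": [{"claw": 1,"translation": [0,1,0],"spin": 0.3},{"claw": 1,"translation": [0,1,0],"spin": 0.3},{"claw": 1,"translation": [0,1,0],"spin": 0.3},{"claw": 1,"translation": [0,1,0],"spin": 0.3},{"claw": 1,"translation": [0.3,1,0],"spin": 0.3},{"claw": 1,"translation": [0.3,1,0],"spin": 0.3},{"claw": 1,"translation": [0.3,1,0],"spin": 0.3},{"claw": 1,"translation": [0.3,1,0],"spin": 0.3}]}}

```text
time: 1.82
tool_pos: [0.3176, -0.5019, 0.3281]
tcp_rot: [0.0, 0.946, 0.323, 0.0]
wrist_force: [0.9, 0.3, 0.5]
width: 0.998
finger_force: 0.0
```

>>> {"method": "send_rows", "body": {"motion": [{"claw": 1,"translation": [0.6,1,0],"spin": 0.3},{"claw": 1,"translation": [0.6,1,0],"spin": 0.3},{"claw": 1,"translation": [0.6,1,0],"spin": 0.3},{"claw": 1,"translation": [0.6,1,0],"spin": 0.3},{"claw": 1,"translation": [0.6,1,0],"spin": 0.3},{"claw": 1,"translation": [0.6,1,0],"spin": 0.3},{"claw": 1,"translation": [0.6,1,0],"spin": 0.3},{"claw": 1,"translation": [0.6,1,0],"spin": 0.3}]}}

```text
time: 2.48
tool_pos: [0.4139, -0.3419, 0.3281]
tcp_rot: [0.0, 0.901, 0.434, 0.0]
wrist_force: [1.2, -0.2, -0.7]
width: 0.997
finger_force: 0.0
```

>>> {"method": "send_rows", "body": {"motion": [{"claw": 1,"translation": [0.5,1,0],"spin": 0.3},{"claw": 1,"translation": [0.5,1,0],"spin": 0.3},{"claw": 1,"translation": [0.5,1,0],"spin": 0.3},{"claw": 1,"translation": [0.5,1,0],"spin": 0.3},{"claw": 1,"translation": [0.5,1,0],"spin": 0.3},{"claw": 1,"translation": [0.5,1,0],"spin": 0.3},{"claw": 1,"translation": [0.5,1,0],"spin": 0.3},{"claw": 1,"translation": [0.5,1,0],"spin": 0.3}]}}

```text
time: 3.15
tool_pos: [0.4938, -0.182, 0.3281]
tcp_rot: [0.0, 0.842, 0.539, 0.0]
wrist_force: [0.2, 0.3, -0.6]
width: 1.001
finger_force: 0.0
```

>>> {"method": "send_rows", "body": {"motion": [{"claw": 1,"translation": [0,1,0],"spin": 0.4},{"claw": 1,"translation": [0,1,0],"spin": 0.4},{"claw": 1,"translation": [0,0,0],"spin": 0.5},{"claw": 1,"translation": [0,0,0],"spin": 0.5},{"claw": 1,"translation": [0,0,0],"spin": 0.6},{"claw": 1,"translation": [0,0,0],"spin": 0.6},{"claw": 1,"translation": [0,0,0],"spin": 0.6},{"claw": 1,"translation": [0,0,0],"spin": 0.6}]}}

```text
time: 3.82
tool_pos: [0.4927, -0.1425, 0.328]
tcp_rot: [0.0, 0.711, 0.704, -0.0]
wrist_force: [0.3, -0.0, 0.3]
width: 1.004
finger_force: 0.0
```

>>> {"method": "send_rows", "body": {"motion": [{"claw": 1,"translation": [0,1,0],"spin": 0.4},{"claw": 1,"translation": [0,1,0],"spin": 0.5},{"claw": 1,"translation": [0,1,0],"spin": 0},{"claw": 1,"translation": [0,1,0],"spin": 0},{"claw": 1,"translation": [0,1,0],"spin": 0},{"claw": 1,"translation": [0,1,0],"spin": 0},{"claw": 1,"translation": [0,0,0],"spin": 0}]}}

```text
time: 4.4
tool_pos: [0.4927, -0.0171, 0.3284]
tcp_rot: [-0.0, 0.677, 0.736, 0.001]
wrist_force: [-0.1, 1.1, -0.4]
width: 1.001
finger_force: 0.0
```

```bash
cat >> h.py <<'E'
from scipy.spatial.transform import Rotation as R
def wristX():
    o=observe(); T=np.eye(4); w,x,y,z=o["tcp_rot"]; T[:3,:3]=R.from_quat([x,y,z,w]).as_matrix(); T[:3,3]=o["tool_pos"]
    return T@camera_model("wrist")["hand_eye"]
E
python3 - <<'E'
from h import *
X=wristX(); p,d=capture("wrist"); W=cloud("wrist",d,X); cv2.imwrite("pics/w1.png",p[...,::-1])
print(observe()["tool_pos"],observe()["tcp_rot"])
for l in("flask_mid","short_mid"):
    for r in trace("wrist",l):
        m=cv2.erode(r["mask"].astype(np.uint8),np.ones((3,3)))>0
        q=W[m&np.isfinite(W[...,0])]; zt=np.percentile(q[:,2],98); top=q[q[:,2]>zt-.006]
        cc,a,s=rectify(top); s2=np.percentile((q[:,:2]-cc)@a,[1,99])
        print(l,r["confidence"],r["rect"],[(cc+a*k).round(4) for k in s2],np.ptp(s2),np.degrees(np.arctan2(a[1],a[0])),zt)
E
```

```text
[ 0.4928317  -0.0193976   0.32822407] [3.89667975e-05 6.77318413e-01 7.35689935e-01 2.91872899e-04]
flask_mid 0.92 [249.4, 309.2, 26.7, 26.4] [array([ 0.5383, -0.3348]), array([ 0.5257, -0.395 ])] 0.06151717520051518 -101.80048132308525 0.055425504800056404
flask_mid 0.85 [23.1, 260.5, 115.6, 31.7] [array([ 0.0682, -0.304 ]), array([ 0.2643, -0.289 ])] 0.19661664041146543 4.36846812880756 0.05505493412523623
flask_mid 0.61 [252.7, 38.6, 35.7, 146.3] [array([0.4979, 0.1472]), array([ 0.5169, -0.0617])] 0.20976186272648772 -84.81512068232138 0.05533028403908815
short_mid 0.59 [319.0, 81.2, 40.7, 85.8] [array([0.6209, 0.1001]), array([ 0.6237, -0.0226])] 0.12272379728546678 -88.69930126789316 0.0554403813664051
```

View pics/w1.png

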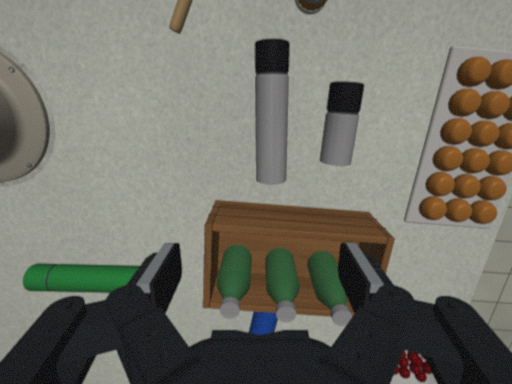

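>>> {"method": "send_rows", "body": {"motion": [{"claw": 1,"translation": [0.38,1,-0.5],"spin": 0},{"claw": 1,"translation": [0,1,-0.5],"spin": 0},{"claw": 1,"translation": [0,1,-0.5],"spin": 0},{"claw": 1,"translation": [0,1,-0.5],"spin": 0},{"claw": 1,"translation": [0,1,-0.5],"spin": 0},{"claw": 1,"translation": [0,1,-0.5],"spin": 0},{"claw": 1,"translation": [0,1,-0.5],"spin": 0},{"claw": 1,"translation": [0,0.15,-0.5],"spin": 0}]}}

```text
time: 5.22
tool_pos: [0.501, 0.1229, 0.2476]
tcp_rot: [-0.0, 0.679, 0.734, 0.001]
wrist_force: [0.2, -0.1, -0.4]
width: 1.001
finger_force: 0.0
```

>>> {"method": "send_rows", "body": {"motion": [{"claw": 1,"translation": [0,0,-1],"spin": 0},{"claw": 1,"translation": [0,0,-1],"spin": 0},{"claw": 1,"translation": [0,0,-1],"spin": 0},{"claw": 1,"translation": [0,0,-1],"spin": 0},{"claw": 1,"translation": [0,0,-1],"spin": 0},{"claw": 1,"translation": [0,0,-1],"spin": 0},{"claw": 1,"translation": [0,0,-1],"spin": 0},{"claw": 1,"translation": [0,0,0],"spin": 0}]}}

```text
time: 5.88
tool_pos: [0.4995, 0.1183, 0.1049]
tcp_rot: [-0.001, 0.68, 0.733, -0.002]
wrist_force: [0.2, 0.3, -0.2]
width: 1.002
finger_force: 0.0
```

>>> {"method": "send_rows", "body": {"motion": [{"claw": 1,"translation": [0,0.25,-1],"spin": 0},{"claw": 1,"translation": [0,0,-1],"spin": 0},{"claw": 1,"translation": [0,0,-1],"spin": 0},{"claw": 1,"translation": [0,0,-1],"spin": 0},{"claw": 1,"translation": [0,0,-0.5],"spin": 0.1},{"claw": 1,"translation": [0,0,-0.3],"spin": 0},{"claw": 1,"translation": [0,0,0],"spin": 0}]}}

```text
time: 6.47
tool_pos: [0.5011, 0.1248, 0.0116]
tcp_rot: [-0.0, 0.676, 0.737, -0.0]
wrist_force: [-0.1, 0.3, 1.0]
width: 0.999
finger_force: 0.0
```

>>> {"method": "send_rows", "body": {"motion": [{"claw": 1,"translation": [0,0,-0.25],"spin": 0},{"claw": 0,"translation": [0,0,0],"spin": 0},{"claw": 0,"translation": [0,0,0],"spin": 0},{"claw": 0,"translation": [0,0,0],"spin": 0},{"claw": 0,"translation": [0,0,0],"spin": 0},{"claw": 0,"translation": [0,0,0],"spin": 0},{"claw": 0,"translation": [0,0,0],"spin": 0},{"claw": 0,"translation": [0,0,0],"spin": 0}], "newtons": 30}}

```text
time: 7.13
tool_pos: [0.4997, 0.1248, 0.0081]
tcp_rot: [-0.0, 0.676, 0.737, -0.001]
wrist_force: [-7.2, 0.2, 16.2]
width: 0.579
finger_force: 29.3
```

```bash
python3 - <<'E'
from h import *
X=wristX(); p,d=capture("wrist"); cv2.imwrite("pics/w2.png",p[...,::-1])
o=observe(); print(o["wrist_force"],o["moment"],o["width"],o["tool_pos"])
p,d=capture("side"); cv2.imwrite("pics/s2.png",np.hstack([cv2.resize(p[180:340,60:260,::-1],(800,640)[:2])])[:600])
E
```

```text
[-6.75415691  1.04075063 16.51580642] [ 0.03823166  1.78006949 -0.15546145] 0.5817308962418979 [0.49971823 0.12481188 0.00809447]
```

View pics/w2.png

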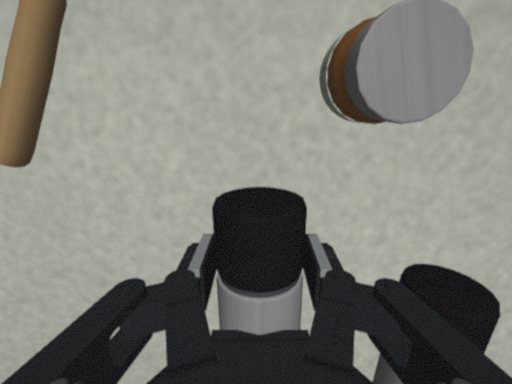

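View pics/s2.png

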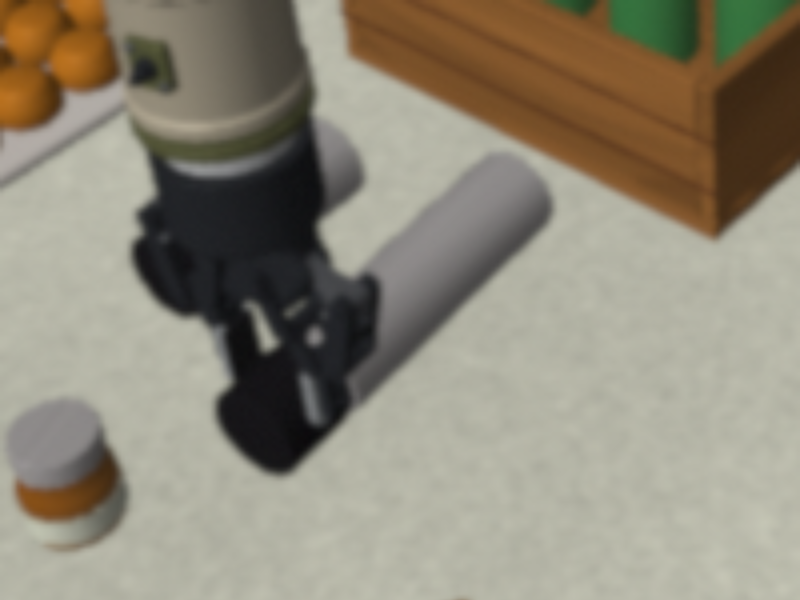

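The flask is pinched on its cap, with about 30 mm of cap beyond the pads. A downward preload of 16 N remains. I'll relieve that, then slide.

>>> {"method": "send_rows", "body": {"motion": [{"claw": 0,"translation": [-0.05,0,0.1],"spin": 0},{"claw": 0,"translation": [0,0,0],"spin": 0}]}}

```text
time: 7.4
tool_pos: [0.4998, 0.1247, 0.0094]
tcp_rot: [0.0, 0.676, 0.737, -0.0]
wrist_force: [-0.8, -0.0, -4.8]
width: 0.579
finger_force: 29.8
```

>>> {"method": "send_rows", "body": {"motion": [{"claw": 0,"translation": [0,-0.3,0],"spin": -0.2},{"claw": 0,"translation": [0,-0.4,0],"spin": -0.2},{"claw": 0,"translation": [0,-0.4,0],"spin": -0.2},{"claw": 0,"translation": [0,-0.4,0],"spin": -0.2},{"claw": 0,"translation": [0,-0.4,0],"spin": 0},{"claw": 0,"translation": [0,-0.3,0],"spin": 0},{"claw": 0,"translation": [0,-0.2,0],"spin": 0},{"claw": 0,"translation": [0,0,0],"spin": 0}]}}

```text
time: 8.07
tool_pos: [0.4997, 0.0751, 0.0088]
tcp_rot: [0.0, 0.706, 0.709, -0.001]
wrist_force: [-0.1, -1.7, -5.3]
width: 0.575
finger_force: 29.9
```

>>> {"method": "send_rows", "body": {"motion": [{"claw": 0,"translation": [0,-0.15,0],"spin": 0},{"claw": 0,"translation": [0,-0.15,0],"spin": 0},{"claw": 0,"translation": [0,-0.1,0],"spin": 0}]}}

```text
time: 8.32
tool_pos: [0.5007, 0.0708, 0.009]
tcp_rot: [-0.0, 0.705, 0.71, 0.002]
wrist_force: [0.1, 11.0, -3.7]
width: 0.576
finger_force: 29.9
```

>>> {"method": "send_rows", "body": {"motion": [{"claw": 0,"translation": [0,0,0],"spin": 0}]}}

```text
time: 8.4
tool_pos: [0.5007, 0.0709, 0.009]
tcp_rot: [-0.0, 0.705, 0.71, 0.002]
wrist_force: [0.1, 6.5, -4.3]
width: 0.574
finger_force: 29.9
```

```bash
python3 - <<'E'
from h import *
a,d=capture("scene");W=cloud("scene",d); p,d=capture("side")
cv2.imwrite("pics/s3.png",np.hstack([cv2.resize(x[:,:,::-1],(400,300)) for x in(a[150:342,220:476],p[150:342,60:316])]))
o=observe(); print(o["wrist_force"],o["tool_pos"],o["joints"])
for r in trace("scene","flask_mid"):
    m=r["mask"]; q=W[m&np.isfinite(W[...,0])]; print(r["confidence"],r["rect"],np.percentile(q[:,:2],[1,99],axis=0).round(4).tolist())
E
```

```text
[ 0.0481432   7.01714289 -4.38688296] [0.50056068 0.07087274 0.00896963] [-0.08158633  0.67885883 -0.245535    2.23260654  0.56435837  0.28553649
 -0.81247862]
0.87 [264.9, 107.4, 63.0, 54.7] [[0.0686, -0.3166], [0.281, -0.2679]]
0.82 [254.8, 225.3, 102.0, 85.6] [[0.4746, -0.1201], [0.5279, 0.0992]]
```

View pics/s3.png

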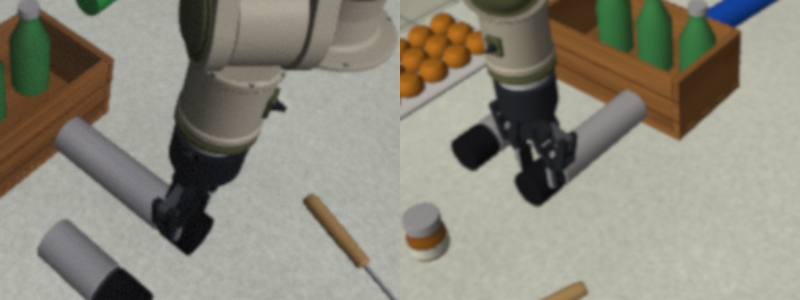

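>>> {"method": "send_rows", "body": {"motion": [{"claw": 0,"translation": [0,0.1,0.3],"spin": 0},{"claw": 0,"translation": [0,0.05,0.45],"spin": 0},{"claw": 0,"translation": [0,0,0.45],"spin": 0},{"claw": 0,"translation": [0,0,0.44],"spin": 0},{"claw": 0,"translation": [0,-0.03,0.4],"spin": 0},{"claw": 0,"translation": [0,-0.05,0.4],"spin": 0},{"claw": 0,"translation": [0,-0.06,0.39],"spin": 0},{"claw": 0,"translation": [0,-0.07,0.38],"spin": 0}], "newtons": 24}}

```text
time: 9.22
tool_pos: [0.5004, 0.0678, 0.0743]
tcp_rot: [0.0, 0.705, 0.709, 0.0]
wrist_force: [-0.3, 0.6, -0.2]
width: 0.002
finger_force: 0.0
```

The flask slipped out: the pads were above its axis because they stand back when open. I'll open and look again.

>>> {"method": "send_rows", "body": {"motion": [{"claw": 1,"translation": [0,0,1],"spin": 0},{"claw": 1,"translation": [0,0,1],"spin": 0},{"claw": 1,"translation": [0,0,1],"spin": 0},{"claw": 1,"translation": [0,0,1],"spin": 0},{"claw": 1,"translation": [0,-0.8,1],"spin": 0},{"claw": 1,"translation": [0,-1,1],"spin": 0},{"claw": 1,"translation": [0,-1,1],"spin": 0},{"claw": 1,"translation": [0,0,0],"spin": 0}]}}

```text
time: 9.88
tool_pos: [0.5013, 0.0082, 0.2166]
tcp_rot: [0.002, 0.707, 0.708, 0.001]
wrist_force: [-0.2, -0.1, 0.5]
width: 1.0
finger_force: 0.0
```

```bash
cat > look.py <<'E'
from h import *
def look(c,X=None):
    p,d=capture(c); W=cloud(c,d,X); hsv=cv2.cvtColor(p,cv2.COLOR_RGB2HSV)
    for l in("flask_mid","short_mid"):
        for r in trace(c,l):
            m=cv2.erode(r["mask"].astype(np.uint8),np.ones((3,3)))>0
            if np.median(hsv[...,1][m])>90: continue
            q=W[m&np.isfinite(W[...,0])]; q=q[q[:,2]>.004]; zt=np.percentile(q[:,2],98); top=q[q[:,2]>zt-.006]
            cc,a,s=rectify(top); s2=np.percentile((q[:,:2]-cc)@a,[1,99])
            print(c,l,r["confidence"],r["rect"],[(cc+a*k).round(4).tolist() for k in s2],np.ptp(s2).round(4),np.degrees(np.arctan2(a[1],a[0])).round(1),zt.round(4))
    return p
E
python3 - <<'E'
from look import *
X=wristX(); o=observe(); print(o["tool_pos"],o["tcp_rot"],o["joints"]); p=look("wrist",X); a=look("scene")
cv2.imwrite("pics/s4.png",np.hstack([cv2.resize(x[:,:,::-1],(400,300)) for x in(a,p)]))
E
```

```text
[0.50133513 0.00820635 0.21656041] [0.00216518 0.70650978 0.70769943 0.00086539] [ 0.27847959  0.36264557 -0.53822578  2.07270314  0.26879793  0.76838849
 -0.42378518]
wrist flask_mid 0.6 [233.9, 83.3, 44.9, 171.8] [[0.5008, 0.1046], [0.5023, -0.1061]] 0.2107 -89.6 0.0552
wrist short_mid 0.95 [329.0, 85.7, 52.7, 113.0] [[0.6206, 0.1013], [0.6232, -0.0224]] 0.1237 -88.8 0.0551
scene flask_mid 0.92 [258.2, 226.6, 103.9, 87.9] [[0.5037, -0.105], [0.5023, 0.1089]] 0.2139 90.4 0.0543
scene short_mid 0.98 [244.9, 289.2, 76.8, 74.3] [[0.6261, -0.0194], [0.624, 0.1049]] 0.1243 91.0 0.0543
```

View pics/s4.png

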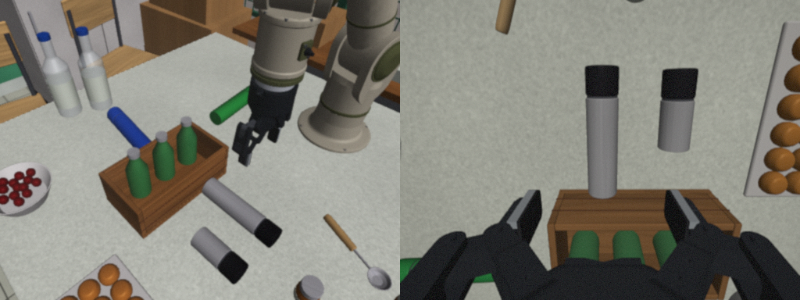

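>>> {"method": "send_rows", "body": {"motion": [{"claw": 1,"translation": [0,1,-0.5],"spin": 0},{"claw": 1,"translation": [0,1,-1],"spin": 0},{"claw": 1,"translation": [0,1,-1],"spin": 0},{"claw": 1,"translation": [0,0.75,-1],"spin": 0},{"claw": 1,"translation": [0,0,-1],"spin": 0},{"claw": 1,"translation": [0,0,-1],"spin": 0},{"claw": 1,"translation": [0,0,-1],"spin": 0},{"claw": 1,"translation": [0,0,0],"spin": 0}]}}

```text
time: 10.85
tool_pos: [0.4978, 0.0876, 0.0796]
tcp_rot: [-0.002, 0.704, 0.71, -0.002]
wrist_force: [-0.4, 0.4, 1.4]
width: 0.997
finger_force: 0.0
```

>>> {"method": "send_rows", "body": {"motion": [{"claw": 1,"translation": [0,0,-0.9],"spin": 0},{"claw": 1,"translation": [0,0,-0.9],"spin": 0},{"claw": 1,"translation": [0,0,-0.8],"spin": 0},{"claw": 1,"translation": [0,0,-0.8],"spin": 0},{"claw": 1,"translation": [0,0,0],"spin": 0},{"claw": 1,"translation": [0,0,0],"spin": 0}]}}

```text
time: 11.35
tool_pos: [0.4996, 0.0874, 0.015]
tcp_rot: [-0.0, 0.705, 0.71, -0.001]
wrist_force: [0.1, 0.3, 0.4]
width: 1.001
finger_force: 0.0
```

>>> {"method": "send_rows", "body": {"motion": [{"claw": 1,"translation": [0.08,-0.2,-0.4],"spin": 0},{"claw": 1,"translation": [0,0,-0.33],"spin": 0},{"claw": 1,"translation": [0,0,0],"spin": 0}]}}

```text
time: 11.6
tool_pos: [0.5018, 0.0824, 0.0001]
tcp_rot: [0.0, 0.705, 0.709, -0.0]
wrist_force: [-0.5, -0.1, -0.0]
width: 0.998
finger_force: 0.0
```

>>> {"method": "send_rows", "body": {"motion": [{"claw": 0,"translation": [0,0,0],"spin": 0},{"claw": 0,"translation": [0,0,0],"spin": 0},{"claw": 0,"translation": [0,0,0],"spin": 0},{"claw": 0,"translation": [0,0,0],"spin": 0},{"claw": 0,"translation": [0,0,0],"spin": 0},{"claw": 0,"translation": [0,0,0],"spin": 0}], "newtons": 32}}

```text
time: 12.1
tool_pos: [0.5016, 0.0828, 0.0011]
tcp_rot: [0.0, 0.705, 0.709, 0.0]
wrist_force: [-1.5, 0.7, 6.7]
width: 0.614
finger_force: 32.3
```

>>> {"method": "send_rows", "body": {"motion": [{"claw": 0.75,"translation": [0,0,0],"spin": 0},{"claw": 0.75,"translation": [0,0,0],"spin": 0},{"claw": 0.75,"translation": [0,0,-0.15],"spin": 0},{"claw": 0.75,"translation": [0,0,-0.1],"spin": 0},{"claw": 0.75,"translation": [0,0,0],"spin": 0}]}}

```text
time: 12.52
tool_pos: [0.5015, 0.0829, -0.005]
tcp_rot: [-0.0, 0.705, 0.709, -0.0]
wrist_force: [-0.2, 0.5, -0.3]
width: 0.748
finger_force: 0.0
```

>>> {"method": "send_rows", "body": {"motion": [{"claw": 0,"translation": [0,0,0],"spin": 0},{"claw": 0,"translation": [0,0,0],"spin": 0},{"claw": 0,"translation": [0,0,0],"spin": 0},{"claw": 0,"translation": [0,0,0],"spin": 0},{"claw": 0,"translation": [0,0,0],"spin": 0}], "newtons": 32}}

```text
time: 12.93
tool_pos: [0.5016, 0.0829, -0.0045]
tcp_rot: [-0.0, 0.705, 0.709, -0.0]
wrist_force: [-0.6, 0.7, 2.6]
width: 0.619
finger_force: 33.3
```

>>> {"method": "send_rows", "body": {"motion": [{"claw": 0,"translation": [0,-0.2,0.03],"spin": 0},{"claw": 0,"translation": [0,-0.2,0],"spin": 0},{"claw": 0,"translation": [0,-0.15,0],"spin": 0},{"claw": 0,"translation": [0,-0.1,0],"spin": 0},{"claw": 0,"translation": [0,0,0],"spin": 0}]}}

```text
time: 13.35
tool_pos: [0.5019, 0.073, -0.0041]
tcp_rot: [-0.001, 0.704, 0.71, 0.002]
wrist_force: [-1.3, 12.5, -5.0]
width: 0.62
finger_force: 35.2
```

>>> {"method": "send_rows", "body": {"motion": [{"claw": 0,"translation": [0,0.12,0.2],"spin": 0},{"claw": 0,"translation": [0,0.04,0.4],"spin": 0},{"claw": 0,"translation": [0,0.02,0.4],"spin": 0},{"claw": 0,"translation": [0,0,0.4],"spin": 0},{"claw": 0,"translation": [0,0,0.2],"spin": 0}], "newtons": 32}}

```text
time: 13.77
tool_pos: [0.5018, 0.0723, 0.0293]
tcp_rot: [0.0, 0.705, 0.709, -0.0]
wrist_force: [-0.2, -1.2, -6.0]
width: 0.621
finger_force: 34.6
```

>>> {"method": "send_rows", "body": {"motion": [{"claw": 0,"translation": [0,0.05,0.39],"spin": 0},{"claw": 0,"translation": [0,0,0.39],"spin": 0},{"claw": 0,"translation": [0,-0.02,0.39],"spin": 0},{"claw": 0,"translation": [0,-0.05,0.39],"spin": 0},{"claw": 0,"translation": [0,-0.09,0.37],"spin": 0},{"claw": 0,"translation": [0,-0.11,0.36],"spin": 0},{"claw": 0,"translation": [0,-0.13,0.35],"spin": 0},{"claw": 0,"translation": [0,-0.14,0.34],"spin": 0}]}}

```text
time: 14.43
tool_pos: [0.5016, 0.0633, 0.0884]
tcp_rot: [0.0, 0.705, 0.709, -0.0]
wrist_force: [-0.6, -0.6, -5.4]
width: 0.613
finger_force: 34.7
```

>>> {"method": "send_rows", "body": {"motion": [{"claw": 0,"translation": [0,-0.16,0.33],"spin": 0},{"claw": 0,"translation": [0,-0.18,0.32],"spin": 0},{"claw": 0,"translation": [0,-0.2,0.31],"spin": 0},{"claw": 0,"translation": [0,-0.22,0.29],"spin": 0},{"claw": 0,"translation": [0,0,0],"spin": 0}]}}

```text
time: 14.85
tool_pos: [0.5021, 0.0476, 0.1138]
tcp_rot: [0.0, 0.705, 0.709, 0.0]
wrist_force: [-2.0, 0.2, -4.9]
width: 0.617
finger_force: 34.7
```

>>> {"method": "send_rows", "body": {"motion": [{"claw": 0,"translation": [0,-0.24,0.28],"spin": 0},{"claw": 0,"translation": [0,-0.25,0.27],"spin": 0},{"claw": 0,"translation": [0,-0.26,0.25],"spin": 0},{"claw": 0,"translation": [0,-0.28,0.24],"spin": 0},{"claw": 0,"translation": [0,-0.3,0.22],"spin": 0},{"claw": 0,"translation": [0,-0.31,0.2],"spin": 0},{"claw": 0,"translation": [0,-0.32,0.18],"spin": 0},{"claw": 0,"translation": [0,-0.33,0.16],"spin": 0}]}}

```text
time: 15.52
tool_pos: [0.5016, 0.002, 0.149]
tcp_rot: [0.0, 0.705, 0.709, 0.0]
wrist_force: [0.5, 0.2, -7.4]
width: 0.605
finger_force: 34.7
```

```bash
cat > tilt.py <<'E'
from look import *
# side view of a steel flask: 3D axis through SVD of its cloud + lowest/extreme points
def tilt(c):
    p,d=capture(c); W=cloud(c,d); hsv=cv2.cvtColor(p,cv2.COLOR_RGB2HSV)
    for r in trace(c,"flask_mid"):
        m=cv2.erode(r["mask"].astype(np.uint8),np.ones((3,3)))>0
        if np.median(hsv[...,1][m])>90: continue
        q=W[m&np.isfinite(W[...,0])]; m0=np.median(q,0); q=q[np.linalg.norm(q-m0,axis=1)<.2]
        _,_,vt=np.linalg.svd(q-q.mean(0)); a=vt[0]*np.sign(vt[0][2])
        print(c,r["confidence"],r["rect"],"axis",a.round(3),"mid",q.mean(0).round(3),"lo/hi",np.percentile(q,[1,99],axis=0).round(4).tolist())
    return p
E
python3 - <<'E'
from tilt import *
a=tilt("scene"); b=tilt("side"); print(observe()["tool_pos"],observe()["wrist_force"])
cv2.imwrite("pics/s5.png",np.hstack([cv2.resize(x[:,:,::-1],(400,300)) for x in(a[130:322,190:446],b[110:302,100:356])]))
E
```

```text
scene 0.71 [266.4, 203.3, 82.0, 55.6] axis [-0.1    0.532  0.841] mid [ 0.518 -0.009  0.141] lo/hi [[0.483, -0.0866, 0.0264], [0.5282, 0.0445, 0.212]]
side 0.85 [145.9, 176.8, 64.7, 64.0] axis [0.088 0.494 0.865] mid [ 0.483 -0.007  0.133] lo/hi [[0.4721, -0.0818, 0.0169], [0.5185, 0.0453, 0.2122]]
side 0.18 [94.1, 208.2, 56.7, 54.7] axis [-0.038 -0.997  0.064] mid [0.607 0.051 0.04 ] lo/hi [[0.5931, -0.0193, 0.012], [0.6349, 0.105, 0.0545]]
[0.50179894 0.00250955 0.14871835] [ 0.01384     0.48034847 -8.13317477]
```

View pics/s5.png

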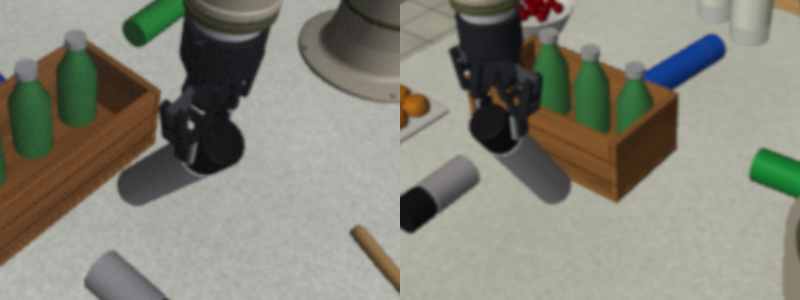

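>>> {"method": "send_rows", "body": {"motion": [{"claw": 0,"translation": [0,-0.34,0.07],"spin": 0},{"claw": 0,"translation": [0,-0.35,0.11],"spin": 0},{"claw": 0,"translation": [0,-0.36,0.12],"spin": 0},{"claw": 0,"translation": [0,-0.37,0.1],"spin": 0},{"claw": 0,"translation": [0,-0.38,0.09],"spin": 0},{"claw": 0,"translation": [0,-0.39,0.07],"spin": 0},{"claw": 0,"translation": [0,-0.4,0.05],"spin": 0},{"claw": 0,"translation": [0,-0.4,0.03],"spin": 0}], "newtons": 28}}

```text
time: 16.38
tool_pos: [0.5015, -0.0582, 0.1615]
tcp_rot: [-0.0, 0.705, 0.709, -0.0]
wrist_force: [-1.4, 0.9, -7.1]
width: 0.589
finger_force: 29.8
```

```bash
python3 - <<'E'
from tilt import *
a=tilt("scene"); b=tilt("side"); print(observe()["tool_pos"],observe()["wrist_force"],observe()["width"])
E
```

```text
scene 0.9 [258.0, 178.8, 61.8, 76.1] axis [-0.094  0.273  0.957] mid [ 0.517 -0.047  0.15 ] lo/hi [[0.4816, -0.0986, 0.0199], [0.5279, -0.0115, 0.2242]]
side 0.59 [166.3, 156.1, 49.6, 83.3] axis [0.058 0.254 0.966] mid [ 0.484 -0.047  0.137] lo/hi [[0.4718, -0.0956, 0.014], [0.5162, -0.0121, 0.2229]]
[ 0.50153659 -0.05735165  0.16134706] [-0.24915448  0.6170679  -8.82573972] 0.5855628133798373
```

>>> {"method": "send_rows", "body": {"motion": [{"claw": 0,"translation": [0,-0.25,0.03],"spin": 0},{"claw": 0,"translation": [0,-0.25,0.03],"spin": 0},{"claw": 0,"translation": [0,-0.25,0],"spin": 0},{"claw": 0,"translation": [0,-0.25,0],"spin": 0},{"claw": 0,"translation": [0,-0.2,0],"spin": 0},{"claw": 0,"translation": [0,-0.2,0],"spin": 0},{"claw": 0,"translation": [0,-0.1,0],"spin": 0}], "newtons": 26}}

```text
time: 17.17
tool_pos: [0.5016, -0.0878, 0.1626]
tcp_rot: [-0.0, 0.705, 0.709, -0.0]
wrist_force: [-1.0, 0.5, -6.9]
width: 0.557
finger_force: 25.9
```

```bash
python3 - <<'E'
from tilt import *
a=tilt("scene"); b=tilt("side"); print(observe()["tool_pos"],observe()["wrist_force"],observe()["width"])
cv2.imwrite("pics/s6.png",np.hstack([cv2.resize(x[:,:,::-1],(400,300)) for x in(a[110:302,190:446],b[90:282,100:356])]))
E
```

```text
scene 0.55 [260.8, 171.2, 45.6, 86.6] axis [-0.071  0.113  0.991] mid [ 0.517 -0.064  0.149] lo/hi [[0.4838, -0.0982, 0.0147], [0.528, -0.0384, 0.224]]
side 0.86 [172.6, 153.0, 43.8, 89.0] axis [0.04  0.117 0.992] mid [ 0.485 -0.063  0.134] lo/hi [[0.4719, -0.0956, 0.0104], [0.5146, -0.0385, 0.2235]]
[ 0.50158005 -0.08709706  0.16261258] [-0.47443841  0.27528782 -8.9364543 ] 0.5561308145852979
```

View pics/s6.png

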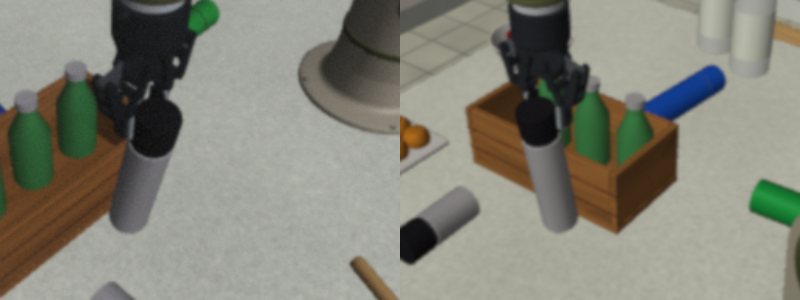

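>>> {"method": "send_rows", "body": {"motion": [{"claw": 0,"translation": [0,-0.15,-0.03],"spin": 0},{"claw": 0,"translation": [0,-0.15,-0.04],"spin": 0},{"claw": 0,"translation": [0,-0.15,-0.04],"spin": 0},{"claw": 0,"translation": [0,-0.15,-0.04],"spin": 0},{"claw": 0,"translation": [0,-0.15,-0.04],"spin": 0},{"claw": 0,"translation": [0,0,0],"spin": 0}], "newtons": 24}}

```text
time: 17.87
tool_pos: [0.5039, -0.1031, 0.1606]
tcp_rot: [0.002, 0.705, 0.709, 0.001]
wrist_force: [-0.3, -0.6, 11.4]
width: 0.533
finger_force: 20.6
```

```bash
python3 - <<'E'
from tilt import *
a=tilt("scene"); b=tilt("side"); print(observe()["tool_pos"],observe()["wrist_force"],observe()["width"])
E
```

```text
scene 0.77 [257.8, 169.5, 42.2, 89.8] axis [-0.053  0.04   0.998] mid [ 0.517 -0.072  0.146] lo/hi [[0.4859, -0.099, 0.0113], [0.5296, -0.0515, 0.2226]]
side 0.63 [178.0, 147.2, 37.8, 93.7] axis [0.046 0.05  0.998] mid [ 0.487 -0.071  0.133] lo/hi [[0.473, -0.0996, 0.0106], [0.516, -0.0517, 0.2224]]
[ 0.50384326 -0.10286396  0.16064241] [-0.13106471 -2.34754513 11.69863221] 0.5308210227264583
```

>>> {"method": "send_rows", "body": {"motion": [{"claw": 0,"translation": [0,0,0.06],"spin": 0},{"claw": 0,"translation": [0,0,0],"spin": 0},{"claw": 0.62,"translation": [0,0,0],"spin": 0},{"claw": 0.7,"translation": [0,0,0],"spin": 0},{"claw": 0.85,"translation": [0,0,0],"spin": 0},{"claw": 1,"translation": [0,0,0],"spin": 0},{"claw": 1,"translation": [0,0,0],"spin": 0},{"claw": 1,"translation": [0,0,0],"spin": 0}], "newtons": 20}}

```text
time: 18.73
tool_pos: [0.5016, -0.1021, 0.16]
tcp_rot: [-0.0, 0.705, 0.709, -0.0]
wrist_force: [0.5, -0.1, 0.9]
width: 1.0
finger_force: 0.0
```

```bash
python3 - <<'E'
from tilt import *
a=tilt("scene"); b=tilt("side"); print(observe()["tool_pos"],observe()["wrist_force"],observe()["width"])
E
```

```text
scene 0.83 [259.7, 163.3, 34.7, 94.8] axis [-0.058 -0.033  0.998] mid [ 0.515 -0.082  0.141] lo/hi [[0.4814, -0.1078, 0.0096], [0.5281, -0.0667, 0.2205]]
side 0.71 [183.6, 148.1, 33.8, 95.1] axis [ 0.025 -0.031  0.999] mid [ 0.487 -0.08   0.129] lo/hi [[0.4722, -0.1078, 0.0062], [0.5138, -0.0664, 0.2209]]
[ 0.50167464 -0.10209491  0.16004417] [-0.13748031  0.07952213 -0.1709665 ] 0.9961867563478431
```

>>> {"method": "send_rows", "body": {"motion": [{"claw": 1,"translation": [0,0,0.4],"spin": 0},{"claw": 1,"translation": [0,0,0.8],"spin": 0},{"claw": 1,"translation": [0,0,1],"spin": 0},{"claw": 1,"translation": [0,0,1],"spin": 0},{"claw": 1,"translation": [0,0,1],"spin": 0},{"claw": 1,"translation": [0,0,1],"spin": 0},{"claw": 1,"translation": [0,0,1],"spin": 0},{"claw": 1,"translation": [0,0,0],"spin": 0}]}}

```text
time: 19.6
tool_pos: [0.5034, -0.1019, 0.2882]
tcp_rot: [0.002, 0.705, 0.709, 0.002]
wrist_force: [0.9, 0.1, -0.1]
width: 0.999
finger_force: 0.0
```

```bash
python3 - <<'E'
from tilt import *
a=tilt("scene"); b=tilt("side"); print(observe()["tool_pos"],observe()["wrist_force"])
p,d=capture("side"); W=cloud("side",d)
r=[r for r in trace("side","flask_mid") if abs(r["rect"][0]-184)<25][0]
q=W[cv2.erode(r["mask"].astype(np.uint8),np.ones((3,3)))>0]
for z in(.02,.06,.1,.15,.2):
    k=np.abs(q[:,2]-z)<.01; print(z,np.percentile(q[k][:,1],97).round(4),np.percentile(q[k][:,0],3).round(4))
look("scene")
cv2.imwrite("pics/s7.png",np.hstack([cv2.resize(x[:,:,::-1],(400,300)) for x in(a[110:302,190:446],b[90:282,60:316])]))
E
```

```text
scene 0.74 [259.4, 166.2, 33.8, 93.4] axis [-0.05  -0.037  0.998] mid [ 0.515 -0.082  0.141] lo/hi [[0.484, -0.111, 0.0096], [0.5283, -0.0666, 0.2206]]
side 0.93 [184.2, 145.4, 31.6, 96.9] axis [ 0.034 -0.03   0.999] mid [ 0.487 -0.08   0.13 ] lo/hi [[0.4725, -0.1083, 0.008], [0.5139, -0.0662, 0.2207]]
[ 0.50115326 -0.10222998  0.28361288] [-0.44120353 -0.06387208 -0.57172411]
0.02 -0.0672 0.4731
0.06 -0.0671 0.473
0.1 -0.0667 0.4729
0.15 -0.0673 0.4734
0.2 -0.0671 0.4729
scene flask_mid 0.55 [259.6, 165.3, 38.3, 93.5] [[0.4844, -0.0987], [0.5258, -0.0815]] 0.0448 22.6 0.2203
scene short_mid 0.58 [244.1, 290.4, 73.4, 71.8] [[0.6263, -0.0189], [0.6239, 0.1048]] 0.1237 91.1 0.0542
```

View pics/s7.png

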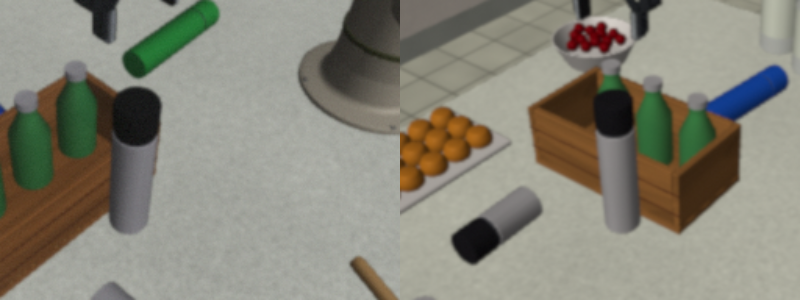

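The flask stands exactly vertical: its front surface reads y = -0.067 at every height. It is close to the wall, the cap is on top, the short flask hasn't moved and the gripper is clear.

```bash
python3 -c "
from cell import *
print(close_job())"
```

```text
the job is handed in; nothing more can be done
None
```

The longer flask stands upright, cap on top, within a few millimetres of the crate wall, the shorter flask is still where it lay, and the job is handed in; the first lift slipped out of the grip, so I regripped lower, butted the base against the crate again and raised it.

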